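Clock the brass hose elbow in the vice

ROBOT

A 6-joint arm with a two-finger parallel gripper is mounted at the origin on the work surface. World frame = base frame: x ahead of the robot, y to its left, z up, the work surface at z = 0. Lengths are in m, angles in rad, forces in N, time in s.
With the tool pointing down it reaches from about 0.375 to 0.975 m from the base axis. Payload 3.8 kg.
Tool frame: the origin (TCP) lies at the very end of the fingers, on their centre line; the grasp point (between the pads) lies 19 mm behind it; z points along the fingers, y is the line along which they close (so a half turn about z gives the same grasp; the last joint's range is limited). The gripper opens to 85 mm and grips with 20 to 120 N. Pads are 22 mm wide; open, the fingers measure 114 mm over their backs; the gripper's body (76 mm by 85 mm) begins 54 mm behind the grasp point. The pads swing forward as they close: fully open they stand 13 mm farther back than shut.
Start: joints at [-1.387, 0.264, 1.604, -0, 1.274, -0.037], TCP at [0.148, -0.659, 0.231] pointing down, gripper open.
Joint ranges: [-2.63, 2.63], [-0.94, 2.18], [0.31, 2.57], [-1.31, 4.45], [0, 2.66], [-2.55, 2.55]. Speed limits (rad/s): [2.57, 2.57, 3.14, 3.14, 3.14, 3.14].

INTERFACE

Orientations are given as a rotation vector (axis times angle).
In Python, from workcell import read_state, read_camera, calibration, finish_job gives the robot as it stands.
- The arm moves only by the tool step_arm, never from a script. Its argument "commands" is a list of rows, each an object of numbers: "fingers": the gripper's target within -1 to 1 (shut at 1, half-way at 0, fully open at -1); "dx", "dy", "dz": the shift along the tool's x, y, z in m; "roll": the turn about the tool's z in degrees. In form: [{"fingers": .., "dx": .., "dy": .., "dz": .., "roll": ..}, ...]. A call has 1 to 8 rows; each row is the pose to reach, as a shift and turn from the pose commanded when the call began, along the tool's axes at that moment; what a row does not reach only later rows make up. A row lasts 1/8 s, in which the tool goes at most 62.5 mm and 10.7 degrees, less where a joint would pass 70% of its speed; a pose out of reach is approached as far as the arm can. A call with a gripper value outside its range is refused whole. The fingers move at their own pace and stop on an object; "squeeze" is the grip in N (left out, the last holds). Time passes only in rows, so rows that repeat a pose let the fingers close. It gives the time, the measured TCP pose, the force, the opening and the grip force at its end, in the units of the state.
- read_state(): the state, without advancing time (a new reading comes with each control period).
- read_camera(name): name is "scene" or "side" or "wrist"; returns (picture, depth): 384x512x3 uint8, blue, green, red; 384x512 float32, m along the optical axis (not along the pixel's ray), 0 where there is no reading.
- calibration(name): a dict with "intrinsics" (3x3 intrinsics, pixels), "world_to_cam" (4x4, takes a point from world to camera coordinates). Camera axes: x right, y up, looking along -z (the intrinsics and any distortion apply to the point x, -y, -z); pixel columns grow to the right and rows downward; lengths in m; the calibration is good to about 2 mm. A picture is of the moment at which its call begins: read the wrist's pose just before it. calibration takes no time and is no camera call; for the wrist camera it gives the pose at the moment of the call.
- finish_job(): hands the job in; it is judged then, once.
The state is a dict: "time": time; "q": joint angles; "joint_vel": joint speeds; "joint_torque": joint torques, N m; "tool_pos": TCP position; "tcp_rot": TCP orientation; "wrist_force": force on the tool from outside, world axes, zero at the start; "torque": the same for the moment, N m; "width": opening from 0.0 (shut) to 1.0 (fully open); "grip_force": force on a finger pad.
Only numpy, scipy, OpenCV 4.12 (cv2) and the standard library are available. Lean on these libraries where they do the work, as an engineer would, in place of code of your own. Each camera call takes 0.05 s, during which the arm holds its last target. There are 200 camera calls.

TASK

The brass elbow has been started by hand in the fitting clamped in its vice. Screw it in clockwise (seen from above) until it goes stiff on its seal, then carry on just until its barbed outlet points along the red stripe of that vice, stop there without backing it off, and let go. Do not turn the dark iron elbow in the other vice.

Things in the scene. Friction and masses are not known exactly. Their poses are not given: they have to be found in the camera images.
- brass_elbow (a joint): Brass elbow's turn on its easy thread (rad), 0 to 0.8, growing clockwise seen from above; starts at 0 to 0.4. Turns with 0.03 N m. At 0.8 it is on its seal: the value stays 0.8 while the elbow turns on stiffly (0.25 N m), 0.25 to 0.35 rad more to the stripe; it can be forced 0.5 rad past. Turned back, it loosens at once and the value falls. It stays where left, at constant height.
- brass_grip (a point): Centre of the brass elbow's square body, on its upright turning axis, 108 mm above the bench; z up, x along the level outlet, which ends 62 mm from the axis (20 mm thick). Body 24 mm wide (y), 26 mm (x), 36 mm high: grip the 24 mm from above. 12 mm of 19 mm thick shank below it, then the green seal ring and brass fitting in a fixed blue vice, jaws 60 mm high, 90 mm wide.
- mark (a point): On the red stripe (8 mm wide) of the brass elbow's vice, 75 mm from the elbow's axis, 19 mm above the bench. z up, x outwards along the stripe, straight away from the elbow's axis. The stripe also crosses the jaw's top. When finished, the outlet lies over the stripe and points the same way as this x.
- iron_outlet (a point): Tip of the outlet of the dark grey iron elbow in the other, like vice, 62 mm from its upright axis and 108 mm above the bench; x points out along the outlet. It is the same shape as the brass one, and is to be left as it is.
Mind the look-alikes: they are no part of the job. What is shaped like the part that bears brass_elbow but pink or turquoise is not meant.

How it is judged:
By the outcome, as a careful person would: the job done as asked, in the order asked, and still so for the second after the job is handed in, with the robot touching nothing.
It also fails if it takes over 32 s, if anything falls off the work surface, if the arm or the gripper's body presses on something with over 40 N, if the wrist force passes 120 N, or if a joint passes its speed limit or range.

## Working session

There is one attempt and no reset: what is moved stays moved. The work goes in short steps, Python scripts to look and compute and a tool call to move; the robot and the scene stay as the last step left them, time stands still between calls to the robot, and variables do not carry over. Pictures are saved under pics/ and viewed, at most 10 in all, crops included, and the job is handed in when it is done.

Besides the shell and the picture viewer there is one more tool, called after "Call:" as name([rows], argument=value, ...), one row to a line, values as JSON. step_arm: Moves the arm, as the interface text tells. Its arguments: {"type":"object","properties":{"commands":{"type":"array","items":{"type":"object","properties":{"fingers":{"type":"number"},"dx":{"type":"number"},"dy":{"type":"number"},"dz":{"type":"number"},"roll":{"type":"number"}}}},"squeeze":{"type":"number"}},"required":["commands"]}

```bash
mkdir -p pics
python3 - <<'E'
from workcell import *
import cv2,numpy as np
ims=[]
for n in("scene","side"):
    p,d=read_camera(n); np.savez(f"{n}.npz",p=p,d=d,K=calibration(n)["intrinsics"],W=calibration(n)["world_to_cam"]); cv2.imwrite(f"pics/{n}0.png",p)
    print(calibration(n))
print(read_state())
E
```

```text
{'intrinsics': array([[485.50835706,   0.        , 249.04131092],
       [  0.        , 485.50835706, 185.80341182],
       [  0.        ,   0.        ,   1.        ]]), 'world_to_cam': array([[-1.14116032e-02,  9.99865727e-01,  1.17602324e-02,
         2.16260558e-01],
       [-6.11630234e-01, -1.62839316e-02,  7.90976163e-01,
         1.88614481e-01],
       [ 7.91061459e-01,  1.83339246e-03,  6.11733934e-01,
        -2.05127603e+00],
       [ 0.00000000e+00,  0.00000000e+00,  0.00000000e+00,
         1.00000000e+00]])}
{'intrinsics': array([[379.13212432,   0.        , 255.24093283],
       [  0.        , 379.13212432, 189.29355528],
       [  0.        ,   0.        ,   1.        ]]), 'world_to_cam': array([[ 0.77628533,  0.6299269 , -0.02394132, -0.18818558],
       [-0.3727654 ,  0.48933921,  0.78841176,  0.17977621],
       [ 0.5083572 , -0.60310799,  0.6146818 , -1.74645087],
       [ 0.        ,  0.        ,  0.        ,  1.        ]])}
{'time': 0.1, 'q': array([-1.38689941e+00,  2.64689577e-01,  1.60522559e+00, -2.15812350e-05,
        1.27369033e+00, -3.68967703e-02]), 'joint_vel': array([-4.51918989e-04, -1.90104473e-03, -2.96408836e-03,  1.92971763e-03,
        1.70095000e-05, -2.83966427e-04]), 'joint_torque': array([ 3.96837468e-04, -5.16706932e+01, -3.68589628e+01,  5.57161613e-06,
        6.29301067e-03,  1.58784422e-05]), 'tool_pos': array([ 0.14770216, -0.65797577,  0.23008499]), 'tcp_rot': array([-3.12047328e+00, -3.45906749e-01,  2.64329169e-04]), 'wrist_force': array([-0.609865  , -0.68331367, -0.33131413]), 'torque': array([-0.00913031,  0.02468349, -0.01794771]), 'grip_force': 0.0, 'width': 0.9993088432091327}
```

View pics/scene0.png

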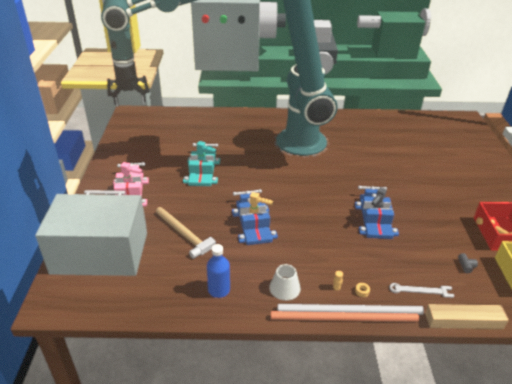

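View pics/side0.png

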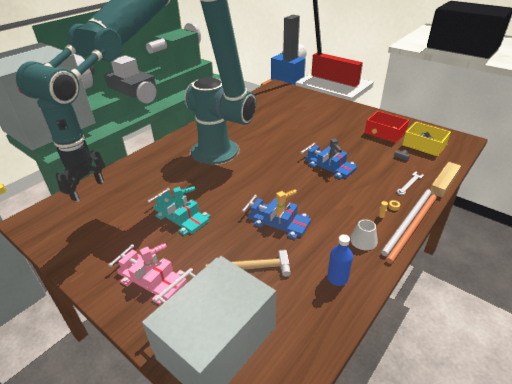

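The scene picture shows the brass elbow at about (258,200) in a blue vice, and the iron elbow at about (378,200). In the side picture brass is at (287,200) and iron at (335,148). The outlet seems to point towards +y and away from the camera.

```bash
cat > h.py <<'E'
import numpy as np,cv2
def ray(K,W,uv,z):
    R,t=W[:3,:3],W[:3,3]; c=-R.T@t
    uv=np.atleast_2d(uv).astype(float); d=np.c_[(uv[:,0]-K[0,2])/K[0,0],-(uv[:,1]-K[1,2])/K[1,1],-np.ones(len(uv))]@R
    return c+d*((z-c[2])/d[:,2])[:,None]
def pts(K,W,d,m):
    v,u=np.nonzero(m&(d>0)); z=d[v,u]
    P=np.c_[(u-K[0,2])/K[0,0]*z,-(v-K[1,2])/K[1,1]*z,-z]
    return (P-W[:3,3])@W[:3,:3],np.c_[u,v]
def masks(p):
    h=cv2.cvtColor(p,cv2.COLOR_BGR2HSV).astype(int); H,S,V=h[...,0],h[...,1],h[...,2]
    return dict(brass=(H>14)&(H<28)&(S>110)&(V>120), red=((H<6)|(H>174))&(S>130)&(V>90), blue=(H>105)&(H<125)&(S>120))
E
python3 - <<'E'
from h import *
for n,b in(("scene",(225,180,285,250)),("side",(240,175,320,245))):
    f=np.load(n+".npz");p,d,K,W=[f[k] for k in"pdKW"]
    box=np.zeros(d.shape,bool);box[b[1]:b[3],b[0]:b[2]]=1
    m=masks(p)
    for k in("brass","red"):
        P,uv=pts(K,W,d,m[k]&box)
        print(n,k,len(P)); 
        if k=="brass":
            T=P[P[:,2]>.1];print(T.mean(0),T.min(0),T.max(0)); hi=P[P[:,2]>.118];print(len(hi),hi.mean(0) if len(hi) else 0)
        else: print(np.round(P[::max(1,len(P)//12)],3))
E
```

```text
scene brass 182
[ 0.5311787  -0.17719404  0.11596357] [ 0.51421754 -0.20547963  0.10028382] [ 0.54915003 -0.13456086  0.13051656]
49 [ 0.52713108 -0.18931594  0.12328989]
scene red 34
[[ 0.55  -0.191  0.067]
 [ 0.549 -0.191  0.062]
 [ 0.554 -0.191  0.062]
 [ 0.554 -0.188  0.058]
 [ 0.564 -0.188  0.058]
 [ 0.566 -0.188  0.051]
 [ 0.568 -0.188  0.049]
 [ 0.566 -0.188  0.042]
 [ 0.568 -0.188  0.04 ]
 [ 0.567 -0.187  0.03 ]
 [ 0.565 -0.187  0.019]
 [ 0.576 -0.187  0.021]
 [ 0.579 -0.184  0.02 ]
 [ 0.59  -0.184  0.021]
 [ 0.589 -0.181  0.015]
 [ 0.601 -0.181  0.018]
 [ 0.606 -0.178  0.018]]
side brass 229
[ 0.52862442 -0.19033537  0.11502351] [ 0.50410576 -0.21807231  0.10001864] [ 0.54681791 -0.1415032   0.12879306]
46 [ 0.52366936 -0.2033309   0.12394485]
side red 28
[[ 0.54  -0.196  0.062]
 [ 0.547 -0.2    0.064]
 [ 0.551 -0.193  0.061]
 [ 0.556 -0.194  0.06 ]
 [ 0.56  -0.188  0.058]
 [ 0.566 -0.194  0.033]
 [ 0.571 -0.188  0.017]
 [ 0.576 -0.189  0.017]
 [ 0.58  -0.183  0.014]
 [ 0.589 -0.19   0.019]
 [ 0.595 -0.186  0.02 ]
 [ 0.6   -0.188  0.02 ]
 [ 0.605 -0.183  0.019]
 [ 0.61  -0.185  0.018]]
```

Call:
step_arm([
  {"dx": 0.469, "dy": -0.369, "dz": -0.06, "roll": -52, "fingers": -1},
  {"dx": 0.469, "dy": -0.369, "dz": -0.06, "roll": -52, "fingers": -1},
  {"dx": 0.469, "dy": -0.369, "dz": -0.06, "roll": -52, "fingers": -1},
  {"dx": 0.469, "dy": -0.369, "dz": -0.06, "roll": -52, "fingers": -1},
  {"dx": 0.469, "dy": -0.369, "dz": -0.06, "roll": -52, "fingers": -1},
  {"dx": 0.469, "dy": -0.369, "dz": -0.06, "roll": -52, "fingers": -1},
  {"dx": 0.469, "dy": -0.369, "dz": -0.06, "roll": -52, "fingers": -1},
  {"dx": 0.469, "dy": -0.369, "dz": -0.06, "roll": -52, "fingers": -1},
])

```text
time: 1.1
tool_pos: [0.4627, -0.271, 0.2812]
tcp_rot: [-2.655, -1.68, 0.0]
wrist_force: [1.3, -0.4, -0.1]
width: 1.001
grip_force: 0.0
```

Call:
step_arm([
  {"fingers": -1},
  {"fingers": -1},
  {"fingers": -1},
])

```text
invalid input
```

Call:
step_arm([
  {"dx": 0.08, "dy": 0.02, "dz": 0, "roll": 0, "fingers": -1},
  {"dx": 0.08, "dy": 0.02, "dz": 0, "roll": 0, "fingers": -1},
  {"dx": 0.08, "dy": 0.02, "dz": 0, "roll": 0, "fingers": -1},
  {"dx": 0.08, "dy": 0.02, "dz": 0, "roll": 0, "fingers": -1},
])

```text
time: 1.6
tool_pos: [0.5134, -0.2101, 0.2809]
tcp_rot: [-2.655, -1.679, 0.002]
wrist_force: [0.5, 0.2, -0.1]
width: 1.001
grip_force: 0.0
```

Run:
```python
from workcell import *
from h import *
c=calibration("wrist");s=read_state();p,d=read_camera("wrist");K,W=c["intrinsics"],c["world_to_cam"]
np.savez("w1.npz",p=p,d=d,K=K,W=W);cv2.imwrite("pics/w1.png",p)
print(s["time"],s["tool_pos"],s["tcp_rot"])
print("cam",-W[:3,:3].T@W[:3,3])
m=masks(p)
for k in("brass","red"):
    P,uv=pts(K,W,d,m[k]); 
    if len(P): print(k,len(P),np.round(P.min(0),3),np.round(P.max(0),3))
```

```text
1.6 [ 0.51339837 -0.21006591  0.28088824] [-2.65511578e+00 -1.67863484e+00  1.95271543e-03]
cam [ 0.54793463 -0.13812484  0.42361984]
brass 1303 [ 0.464 -0.523 -0.001] [ 0.641 -0.139  0.129]
red 587 [ 0.264 -0.404  0.016] [ 0.616 -0.177  0.36 ]
```

View pics/w1.png

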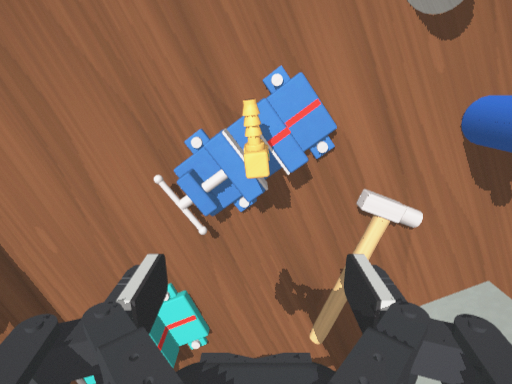

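The wrist picture shows the brass elbow, with its body at (257,160) and its outlet pointing up to (250,102). The red stripe runs from (272,143) to (320,102).

```bash
cat > meas.py <<'E'
from h import *
def meas(p,d,K,W,ax=(.525,-.196)):
    m=masks(p); out={}
    P,uv=pts(K,W,d,m["brass"]); s=(np.hypot(P[:,0]-ax[0],P[:,1]-ax[1])<.08)&(P[:,2]>.1); P,uv=P[s],uv[s]
    b=P[:,2]>.1215; B=ray(K,W,uv[b],.126)
    print("body top n",b.sum(),"minrect",cv2.minAreaRect(B[:,:2].astype(np.float32)*1000),"depth-mean",B.mean(0))
    c=np.array(cv2.minAreaRect(B[:,:2].astype(np.float32))[0])
    r=np.linalg.norm(P[:,:2]-c,axis=1); o=r>.022
    # outlet: silhouette at axis height
    O=ray(K,W,uv[o],.108)
    v=cv2.fitLine(O[:,:2].astype(np.float32),cv2.DIST_HUBER,0,1e-4,1e-4).ravel()
    if v[:2]@(O[:,:2].mean(0)-c)<0: v[:2]*=-1
    n=np.array([-v[1],v[0]]); print("outlet ang",np.degrees(np.arctan2(v[1],v[0])),"offset of body centre",n@(c-v[2:]),"maxr",r.max(), "ang centre->far",np.degrees(np.arctan2(*(O[r[o]>.04][:,:2].mean(0)-c)[::-1])))
    P,uv=pts(K,W,d,m["red"]); s=np.hypot(P[:,0]-ax[0],P[:,1]-ax[1])<.12; P,uv=P[s],uv[s]
    for lo,hi,z in((.010,.025,.019),(.055,.066,.060)):
        k=(P[:,2]>lo)&(P[:,2]<hi)
        if k.sum()<20: print("few",k.sum()); continue
        Q=ray(K,W,uv[k],z)[:,:2]; v=cv2.fitLine(Q.astype(np.float32),cv2.DIST_HUBER,0,1e-4,1e-4).ravel()
        if v[0]<0: v[:2]*=-1
        n=np.array([-v[1],v[0]]); print("stripe z",z,k.sum(),"mean",Q.mean(0),"ang",np.degrees(np.arctan2(v[1],v[0])),"axis off",n@(c-v[2:]),"ang centre->mean",np.degrees(np.arctan2(*(Q.mean(0)-c)[::-1])))
E
python3 - <<'E'
from meas import *
f=np.load("w1.npz");meas(*[f[k] for k in"pdKW"])
E
```

```text
body top n 556 minrect ((520.0755615234375, -198.7873992919922), (25.62275505065918, 23.40983772277832), 70.9918212890625) depth-mean [ 0.52017572 -0.19918185  0.126     ]
outlet ang 71.984886 offset of body centre 0.0018116458689463322 maxr 0.06160181676476641 ang centre->far 71.39042294613748
stripe z 0.019 232 mean [ 0.59155048 -0.18485333] ang 11.020185 axis off -1.4382011825908592e-05 ang centre->mean 11.031497806537574
stripe z 0.06 158 mean [ 0.55169186 -0.19290483] ang 11.663768 axis off 0.0006306790898857884 ang centre->mean 10.54006508883442
```

Call:
step_arm([
  {"dx": 0.013, "dy": 0.001, "dz": 0.05, "roll": -7, "fingers": -0.3},
  {"dx": 0.013, "dy": 0.001, "dz": 0.1, "roll": -7, "fingers": -0.3},
  {"dx": 0.013, "dy": 0.001, "dz": 0.12, "roll": -7, "fingers": -0.3},
  {"dx": 0.013, "dy": 0.001, "dz": 0.12, "roll": -7, "fingers": -0.3},
  {"dx": 0.013, "dy": 0.001, "dz": 0.12, "roll": -7, "fingers": -0.3},
])

```text
time: 2.28
tool_pos: [0.5212, -0.1991, 0.1627]
tcp_rot: [2.547, 1.836, 0.002]
wrist_force: [-0.0, 0.2, -0.6]
width: 0.647
grip_force: 0.0
```

```bash
cat > st.py <<'E'
from workcell import *
import numpy as np
from scipy.spatial.transform import Rotation as R
s=read_state();M=R.from_rotvec(s["tcp_rot"]).as_matrix();a=np.degrees(np.arctan2(M[1,0],M[0,0]))
w=np.array([.5201,-.199,.090])-s["tool_pos"]
print(s["time"],s["tool_pos"],"x-ang",a,"to grasp in tool axes",M.T@w,"q",s["q"],"F",s["wrist_force"],"T",s["torque"],s["grip_force"],s["width"])
E
python3 st.py
```

```text
2.275 [ 0.52118314 -0.19908906  0.16270077] x-ang 71.56260393809566 to grasp in tool axes [-0.00023619 -0.0012063   0.0726985 ] q [-4.09460030e-01  9.60960933e-02  1.93158437e+00 -1.32210017e-04
  1.11182245e+00 -8.76086257e-02] F [-0.01764411  0.20410158 -0.59169535] T [ 0.03218095  0.02359881 -0.05900545] 0.0 0.6471328862222907
```

Call:
step_arm([
  {"dx": 0, "dy": -0.001, "dz": 0.04, "roll": 0, "fingers": -0.3},
  {"dx": 0, "dy": -0.001, "dz": 0.073, "roll": 0, "fingers": -0.3},
  {"dx": 0, "dy": -0.001, "dz": 0.073, "roll": 0, "fingers": -0.3},
  {"dx": 0, "dy": -0.001, "dz": 0.073, "roll": 0, "fingers": -0.3},
])

```text
time: 2.78
tool_pos: [0.5214, -0.1984, 0.0906]
tcp_rot: [2.545, 1.837, 0.003]
wrist_force: [-0.6, -0.8, 0.5]
width: 0.652
grip_force: 0.0
```

Call:
step_arm([
  {"dx": 0, "dy": 0, "dz": 0, "roll": 0, "fingers": 1},
  {"dx": 0, "dy": 0, "dz": 0, "roll": 0, "fingers": 1},
  {"dx": 0, "dy": 0, "dz": 0, "roll": 0, "fingers": 1},
  {"dx": 0, "dy": 0, "dz": 0, "roll": 0, "fingers": 1},
  {"dx": 0, "dy": 0, "dz": 0, "roll": 0, "fingers": 1},
  {"dx": 0, "dy": 0, "dz": 0, "roll": 0, "fingers": 1},
], squeeze=70)

```text
time: 3.52
tool_pos: [0.5203, -0.1977, 0.0904]
tcp_rot: [2.546, 1.838, 0.001]
wrist_force: [-4.4, 1.0, 6.7]
width: 0.267
grip_force: 69.0
```

```bash
python3 st.py
```

```text
3.525 [ 0.52025311 -0.19774457  0.09044311] x-ang 71.65781115643823 to grasp in tool axes [-0.00123968  0.00024918  0.00044384] q [-4.07841748e-01  1.71180767e-01  1.99387767e+00 -2.70564252e-04
  9.75246796e-01 -8.75587397e-02] F [-4.42527832  1.00978104  6.67944523] T [ 0.11364428  0.54064833 -0.04743675] 68.95520567893982 0.266737165633464
```

Call:
step_arm([
  {"dx": 0, "dy": 0, "dz": 0, "roll": 7, "fingers": 1},
  {"dx": 0, "dy": 0, "dz": 0, "roll": 14, "fingers": 1},
  {"dx": 0, "dy": 0, "dz": 0, "roll": 21, "fingers": 1},
  {"dx": 0, "dy": 0, "dz": 0, "roll": 28, "fingers": 1},
  {"dx": 0, "dy": 0, "dz": 0, "roll": 35, "fingers": 1},
  {"dx": 0, "dy": 0, "dz": 0, "roll": 35, "fingers": 1},
  {"dx": 0, "dy": 0, "dz": 0, "roll": 35, "fingers": 1},
])

```text
time: 4.4
tool_pos: [0.5207, -0.1982, 0.0905]
tcp_rot: [2.98, 0.987, 0.002]
wrist_force: [-1.6, -0.6, 6.3]
width: 0.27
grip_force: 68.7
```

```bash
python3 st.py
```

```text
4.4 [ 0.52073548 -0.198225    0.09046404] x-ang 36.66191907984712 to grasp in tool axes [-0.00097285  0.00024104  0.00046396] q [-4.08013524e-01  1.71455022e-01  1.99350966e+00 -8.06551976e-04
  9.74014982e-01  5.23364946e-01] F [-1.58525445 -0.59054307  6.25500516] T [-0.13768603  0.38403384 -0.0520949 ] 68.7264883518219 0.26977973222430596
```

Call:
step_arm([
  {"dx": 0, "dy": 0, "dz": 0, "roll": 5, "fingers": 1},
  {"dx": 0, "dy": 0, "dz": 0, "roll": 10, "fingers": 1},
  {"dx": 0, "dy": 0, "dz": 0, "roll": 15, "fingers": 1},
  {"dx": 0, "dy": 0, "dz": 0, "roll": 19, "fingers": 1},
  {"dx": 0, "dy": 0, "dz": 0, "roll": 21, "fingers": 1},
  {"dx": 0, "dy": 0, "dz": 0, "roll": 21, "fingers": 1},
  {"dx": 0, "dy": 0, "dz": 0, "roll": 21, "fingers": 1},
])

```text
time: 5.28
tool_pos: [0.5208, -0.1986, 0.0904]
tcp_rot: [3.109, 0.429, 0.003]
wrist_force: [-2.1, -2.1, 5.1]
width: 0.272
grip_force: 68.7
```

```bash
python3 st.py
cat > look.py <<'E'
from workcell import *
from meas import *
import sys
n=sys.argv[1]
c=calibration("wrist");p,d=read_camera("wrist");cv2.imwrite(f"pics/{n}.png",p);K,W=c["intrinsics"],c["world_to_cam"];np.savez(n+".npz",p=p,d=d,K=K,W=W)
meas(p,d,K,W)
E
python3 look.py w2
```

```text
5.275 [ 0.52081984 -0.19864383  0.09043713] x-ang 15.698435438079116 to grasp in tool axes [-0.00079004  0.0001468   0.00043635] q [-4.08209113e-01  1.71598974e-01  1.99339791e+00 -1.64877511e-03
  9.73475725e-01  8.89525385e-01] F [-2.10805106 -2.12848714  5.06360452] T [-0.36722116  0.34804947  0.06470121] 68.73352646827698 0.27228749723827944
body top n 3032 minrect ((521.9966430664062, -198.8320770263672), (27.50751304626465, 22.740598678588867), 15.967557907104492) depth-mean [ 0.52204279 -0.19883623  0.126     ]
outlet ang 18.268644 offset of body centre 0.004891046985918024 maxr 0.059770270734910244 ang centre->far 13.833373887791767
stripe z 0.019 852 mean [ 0.59291021 -0.18491932] ang 11.205317 axis off 0.00013272361280414202 ang centre->mean 11.100093739018382
few 0
```

View pics/w2.png

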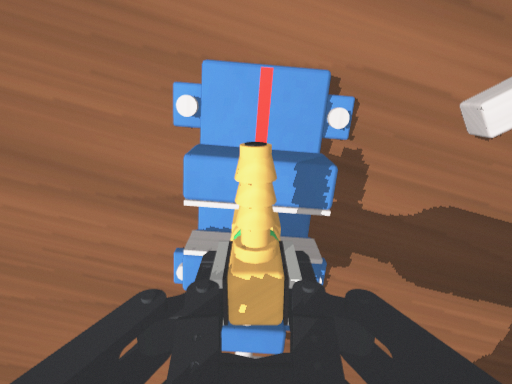

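The outlet now lies nearly along the stripe: the tip is at (257,145) and the stripe runs from (266,70) to (262,140). A few degrees remain, so I'm measuring the outlet edges more carefully.

```bash
cat > edge.py <<'E'
from h import *
import sys
f=np.load(sys.argv[1]+".npz");p,d,K,W=[f[k] for k in"pdKW"]
h=cv2.cvtColor(p,cv2.COLOR_BGR2HSV).astype(int)
m=(h[...,0]>10)&(h[...,0]<32)&(h[...,1]>90)&(h[...,2]>50)
P=[]
for r in range(150,206,2):
    u=np.nonzero(m[r,200:320])[0]+200
    P.append([(u.min()+u.max())/2,r])
print(np.array(P)[::4].tolist())
Q=ray(K,W,P,.108)[:,:2]
v=cv2.fitLine(Q.astype(np.float32),cv2.DIST_HUBER,0,1e-4,1e-4).ravel(); v[:2]*=np.sign(v[0])
print("outlet fit ang",np.degrees(np.arctan2(v[1],v[0])))
for c in((.5201,-.199),(.5208,-.1987),(.522,-.1988)):
    print(c,"axis->outlet",np.degrees(np.arctan2(*(Q.mean(0)-c)[::-1])),"first rows",np.degrees(np.arctan2(*(Q[:8].mean(0)-c)[::-1])))
R=[]
for r in range(72,136,2):
    u=np.nonzero(masks(p)["red"][r,200:320])[0]+200
    R.append([u.mean(),r])
S=ray(K,W,R,.019)[:,:2]; v=cv2.fitLine(S.astype(np.float32),cv2.DIST_HUBER,0,1e-4,1e-4).ravel(); v[:2]*=np.sign(v[0])
print("stripe ang",np.degrees(np.arctan2(v[1],v[0])))
E
python3 edge.py w2
```

```text
[[255.5, 150.0], [255.0, 158.0], [255.0, 166.0], [255.0, 174.0], [255.0, 182.0], [254.5, 190.0], [255.0, 198.0]]
outlet fit ang 15.6780615
(0.5201, -0.199) axis->outlet 15.383918831668804 first rows 15.365193595232569
(0.5208, -0.1987) axis->outlet 15.256959743108432 first rows 15.257657319066778
(0.522, -0.1988) axis->outlet 15.774930302563503 first rows 15.693685380174463
stripe ang 11.196925
```

Call:
step_arm([
  {"dx": 0, "dy": 0, "dz": 0, "roll": 2, "fingers": 1},
  {"dx": 0, "dy": 0, "dz": 0, "roll": 3.5, "fingers": 1},
  {"dx": 0, "dy": 0, "dz": 0, "roll": 4.4, "fingers": 1},
  {"dx": 0, "dy": 0, "dz": 0, "roll": 4.4, "fingers": 1},
  {"dx": 0, "dy": 0, "dz": 0, "roll": 4.4, "fingers": 1},
  {"dx": 0, "dy": 0, "dz": 0, "roll": 4.4, "fingers": 1},
])

```text
time: 6.08
tool_pos: [0.5209, -0.1987, 0.0904]
tcp_rot: [3.123, 0.309, 0.003]
wrist_force: [-2.3, -2.3, 4.9]
width: 0.279
grip_force: 68.7
```

```bash
python3 st.py; python3 look.py w3; python3 edge.py w3
```

```text
6.075 [ 0.52085025 -0.19872595  0.090448  ] x-ang 11.307231183305575 to grasp in tool axes [-0.00079023  0.00012025  0.00044695] q [-4.08229210e-01  1.71617522e-01  1.99335314e+00 -1.83015514e-03
  9.73380360e-01  9.66248515e-01] F [-2.34151146 -2.25581295  4.90000176] T [-0.39476515  0.40013719  0.16809179] 68.69759559631348 0.2793071368505678
body top n 3036 minrect ((521.8209838867188, -199.04067993164062), (26.99759864807129, 22.8017578125), 11.2184476852417) depth-mean [ 0.52208591 -0.19901162  0.126     ]
outlet ang 10.527827 offset of body centre 0.00306080934819164 maxr 0.059954616529082676 ang centre->far 9.374924959206464
stripe z 0.019 836 mean [ 0.59313844 -0.18490975] ang 10.894385 axis off -0.00039733932126395644 ang centre->mean 11.207519814897507
few 0
[[255.5, 150.0], [255.0, 158.0], [255.0, 166.0], [255.0, 174.0], [255.0, 182.0], [254.5, 190.0], [255.0, 198.0]]
outlet fit ang 11.284778
(0.5201, -0.199) axis->outlet 10.962802207630801 first rows 10.95939358946708
(0.5208, -0.1987) axis->outlet 10.765002447993902 first rows 10.792195666795248
(0.522, -0.1988) axis->outlet 11.170117617997969 first rows 11.133779867605154
stripe ang 11.024498
```

Call:
step_arm([
  {"dx": 0, "dy": 0, "dz": 0, "roll": 0, "fingers": 0.2},
  {"dx": 0, "dy": 0, "dz": 0, "roll": 0, "fingers": -0.2},
  {"dx": 0, "dy": 0, "dz": 0, "roll": 0, "fingers": -0.3},
  {"dx": 0, "dy": 0, "dz": 0, "roll": 0, "fingers": -0.3},
  {"dx": 0, "dy": 0, "dz": 0, "roll": 0, "fingers": -0.3},
])

```text
time: 6.75
tool_pos: [0.5197, -0.1974, 0.0882]
tcp_rot: [-3.126, -0.308, 0.0]
wrist_force: [-0.5, 0.1, 0.1]
width: 0.652
grip_force: 0.0
```

```bash
python3 st.py; python3 look.py w4; python3 edge.py w4
```

```text
6.75 [ 0.51972788 -0.19739187  0.08815373] x-ang 11.253167857593604 to grasp in tool axes [ 5.07734537e-05  1.64951384e-03 -1.84656632e-03] q [-4.07791614e-01  1.73804558e-01  1.99565574e+00  3.38807781e-05
  9.72395503e-01  9.66580810e-01] F [-0.54673182  0.11996277  0.07126649] T [-0.00998542  0.03667431 -0.03688661] 0.0 0.6515352281880088
body top n 3159 minrect ((522.0277709960938, -198.97401428222656), (27.02374839782715, 23.073444366455078), 11.288495063781738) depth-mean [ 0.52207211 -0.19887032  0.126     ]
outlet ang 15.707342 offset of body centre 0.005215425762707504 maxr 0.0596655759746042 ang centre->far 9.72768144045068
stripe z 0.019 908 mean [ 0.59273901 -0.184855  ] ang 11.39785 axis off 0.00013341922428899977 ang centre->mean 11.291834188060186
few 0
[[258.5, 150.0], [258.5, 158.0], [258.0, 166.0], [258.0, 174.0], [258.0, 182.0], [258.0, 190.0], [258.0, 198.0]]
outlet fit ang 11.403368
(0.5201, -0.199) axis->outlet 11.145073057798113 first rows 11.152014972762366
(0.5208, -0.1987) axis->outlet 10.94953486096201 first rows 10.986473750870708
(0.522, -0.1988) axis->outlet 11.36071627081791 first rows 11.334216665643142
stripe ang 11.375465
```

View pics/w4.png

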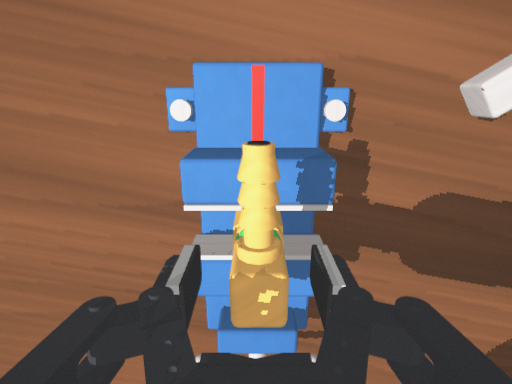

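The fingers are clear of the elbow, and the outlet (258,145) lines up with the stripe (258,70–140). Now I'll retreat straight up.

Call:
step_arm([
  {"dx": 0, "dy": 0, "dz": -0.03, "roll": 0, "fingers": -0.3},
  {"dx": 0, "dy": 0, "dz": -0.08, "roll": 0, "fingers": -0.3},
  {"dx": 0, "dy": 0, "dz": -0.14, "roll": 0, "fingers": -0.3},
  {"dx": 0, "dy": 0, "dz": -0.16, "roll": 0, "fingers": -0.3},
  {"dx": 0, "dy": 0, "dz": -0.16, "roll": 0, "fingers": -0.3},
  {"dx": 0, "dy": 0, "dz": -0.16, "roll": 0, "fingers": -0.3},
])

```text
time: 7.55
tool_pos: [0.5185, -0.1969, 0.2459]
tcp_rot: [-3.125, -0.308, 0.005]
wrist_force: [-0.2, 0.3, 0.1]
width: 0.651
grip_force: 0.0
```

```bash
python3 look.py w5; python3 -c "
from workcell import *
print(finish_job())"
```

```text
body top n 352 minrect ((521.140380859375, -199.0873565673828), (24.92313003540039, 22.9464054107666), 11.30198860168457) depth-mean [ 0.52356856 -0.20158515  0.126     ]
outlet ang 13.566808 offset of body centre 0.004250862616405726 maxr 0.06070998464197656 ang centre->far 9.194252870587304
stripe z 0.019 237 mean [ 0.59614499 -0.18414863] ang 10.753942 axis off -0.0006811585076009763 ang centre->mean 11.264255096030107
few 0
the job is handed in; nothing more can be done
None
```

I screwed the brass elbow about 60° clockwise, until its outlet lay along the red stripe to within about half a degree by camera. I then released it without backing it off, never touched the iron elbow, and handed the job in at about 7.6 s; no verdict was shown.

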